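# Check-weigh a counterweight on a spring hook scale

### The job

Weigh the red counterweight: hang it by its steel strap on the hook of the spring scale, letting it down gently until the hook carries it, never dropping it even a few millimetres onto the scale or pressing the scale beyond its limit of 10 N, let go, and leave it hanging untouched for about two seconds, until it is still. Then take it off the hook and stand it upright on the wooden block, within the block's edges, and let go. Leave the other things on the bench alone.

Things in the scene. Friction and masses are not known exactly. Their poses are not given: they have to be found in the camera images.
- weight_center (a point): Centre of the loose counterweight (0.29 to 0.55 kg), half-way up its 154 mm; z up, y across its strap, symmetric under a half turn about z. It starts upright on the bench. Foot: a red round slug 64 mm across, 26 mm high. On it stands a flat steel strap 44 mm wide (y), 10 mm thick (x), with a window and above that a solid tab.
- weight_tab (a point): Centre of the counterweight's solid steel tab, to hold it by: 44 mm wide (y), 10 mm thick (x), 40 mm high; 57 mm above the counterweight's centre. Same axes.
- weight_window (a point): Centre of the window in the strap, through which the hook goes: 32 mm wide (y), 88 mm high, open right through along x; 7 mm below the counterweight's centre. Upper edge 44 mm above this point, lower edge (the slug's top) 44 mm below. Same axes.
- scale: Fixed bench spring scale: grey base 200 x 130 x 14 mm, aluminium column 22 x 30 mm, 266 mm high; origin on the bench under the column's axis, x from hook to column, z up. A steel hook (round bar 8 mm thick), open above, sticks out towards -x from a blue collar clamped on the column. It is sprung: yields straight down 0.56 mm per N, damped, stop after 10 mm; over 10 N overloads it.
- seat_foot (a point): Point at bench height straight below the middle of the hook's seat, 92 mm from the column's axis; axes as the scale's. The seat is level for 12 mm either way along x; its upper side is somewhere from 175 to 225 mm above this point, unmeasured (the collar is clamped elsewhere each time): feel for the contact. Let go even 1 to 2 mm above it, a weight jolts the scale.
- tip_foot (a point): Point at bench height straight below the end of the hook's upturned tip, 114 mm from the column's axis, 22 mm from seat_foot; axes as the scale's. The tip's top is 14 mm above the seat's upper side; between seat and collar the bar is 7 mm above the seat. A part with a window goes on over the tip towards +x, comes down on the seat, and leaves the same way.
- wood_block: Fixed wooden block 130 mm (x) x 161 mm (y), 46 mm high, the place for weighed parts; origin at the centre of its underside, its flat top 46 mm above.
- old_tin: Loose old food tin, 57 mm across, 72 mm high, a bystander; origin at the centre of its underside.
- box_fuses: Loose small yellow carton 47 x 62 x 26 mm, a bystander; origin at the centre of its underside.
- hex_nut_m20: Loose steel hexagon nut 30 x 34 x 16 mm, a bystander; origin at the centre of its underside.
Mind the look-alikes: they are no part of the job. What is meant by the part that bears weight_center is not pink, and is the larger of those in its own colour.

How it is judged:
On the way:
1. the counterweight hangs still and upright on the scale's hook, let go, for 1.5 s (contact force between the fingers and weight below 0.05 N and contact force between weight and scale above 1.5 N and linear speed of weight below 0.02 m/s and angular speed of weight below 0.3 rad/s and x of weight_center in the frame of scale between -0.112 and -0.07 m and y of weight_center in the frame of scale between -0.02 and 0.02 m and z of weight_center in the frame of scale between 0.125 and 0.2 m and angle between weight_center's own z axis and vertical below 0.2 rad), for 1.5 s.
At the end, for the whole second after the job is handed in: After hanging still and untouched on the hook for 1.5 s, the counterweight stands upright (within 0.1 rad) and at rest on the wooden block, its axis within the block's edges, let go (contact force between the fingers and weight below 0.05 N and linear speed of weight below 0.02 m/s and angular speed of weight below 0.3 rad/s and x of weight_center in the frame of wood_block between -0.065 and 0.065 m and y of weight_center in the frame of wood_block between -0.08 and 0.08 m and z of weight_center in the frame of wood_block between 0.117 and 0.129 m and angle between weight_center's own z axis and vertical below 0.1 rad).
It fails at once if the scale is overloaded: more than 10 N between the counterweight and the scale (contact force between weight and scale above 10 N).
It fails at once if the counterweight drops onto the scale: let go at the hook, it moves faster than 0.15 m/s (contact force between the fingers and weight below 0.05 N and horizontal distance between weight_center and seat_foot below 0.05 m and linear speed of weight above 0.15 m/s).
It fails at once if the robot pushes on the scale with more than 15 N (contact force between any of the arm, the fingers and scale above 15 N).
It fails at once if the tin, the yellow carton or the nut is moved more than 3 cm (distance of any of old_tin, box_fuses, hex_nut_m20 from where it was at the start of the episode above 0.03 m).
It also fails if it takes over 72 s, if anything falls off the work surface, if the arm or the gripper's body presses on something with over 40 N, if the wrist force passes 120 N, or if a joint passes its speed limit or range.

### The arm

A 7-joint arm with a two-finger parallel gripper is mounted at the origin on a cart in front of the work surface, level with it; the furniture and walls round the work are solid. World frame = base frame: x ahead of the robot, y to its left, z up, the work surface at z = 0. Lengths are in m, angles in rad, forces in N, time in s.
With the tool pointing down it reaches from about 0.425 to 0.925 m from the base axis. Payload 6.8 kg.
Tool frame: the origin (TCP) lies midway between the tips of the shut fingers; the grasp point (between the pads) lies 19 mm behind it; z points along the fingers, y is the line along which they close (so a half turn about z gives the same grasp; the last joint's range is limited). The gripper opens to 85 mm and grips with 20 to 120 N. Pads are 22 mm wide; open, the fingers measure 114 mm over their backs; the gripper's body (76 mm by 85 mm) begins 54 mm behind the grasp point. The pads swing forward as they close: fully open they stand 13 mm farther back than shut.
Start: joints at [-1.236, 0.477, 0.022, 1.555, -0.011, 1.109, -0.083], TCP at [0.289, 0.61, 0.231] pointing down, gripper open.
Joint ranges: [-2.96, 2.96], [-0.34, 2.1], [-1.41, 1.46], [0.24, 2.44], [-1.37, 4.51], [0.17, 1.92], [-2.96, 2.96]. Speed limits (rad/s): [2.39, 2.39, 3.14, 3.14, 3.14, 3.14, 3.14].

### API

Orientations are given as a rotation vector (axis times angle).
In Python, from bench import r gives the robot as it stands. The module is installed in compiled form; this text tells all that it offers.
- The arm moves only by the tool apply_moves, never from a script. Its argument "rows" is a list of rows, each a list of 6 numbers: the shift along the tool's x, y, z scaled (see below), then the turn, a rotation vector about the tool's x, y, z scaled (see below). A call has 1 to 5 rows; each row is the pose to reach, as a shift and turn from the pose commanded when the call began, along the tool's axes at that moment; what a row does not reach only later rows make up. The controller multiplies each number of a shift by 0.25 m and each number of a turn by 90 degrees. A row lasts 1/8 s, in which the tool goes at most 62.5 mm and 10.7 degrees, less where a joint would pass 70% of its speed; a pose out of reach is approached as far as the arm can. A call with a number of a shift or a turn outside -1 to 1 is refused whole. A call with a gripper value outside its range is refused whole. "claw" is the opening, from 0 (shut) to 1 (fully open), set as the call begins (left out, the last holds). The fingers move at their own pace and stop on an object; "newtons" is the grip in N (left out, the last holds). Time passes only in rows, so rows that repeat a pose let the fingers close. It gives the time, the measured TCP pose, the force, the opening and the grip force at its end, in the units of the state.
- r.get_obs(): the state, without advancing time (a new reading comes with each control period).
- r.grab_frame(name): name is "side" or "top"; returns a dict with "pixels" (384x512x3 uint8, red, green, blue), "intrinsics" (3x3 intrinsics, pixels), "eye" and "attitude" of the camera in the world. Camera axes: x right, y up, looking along -z (the intrinsics and any distortion apply to the point x, -y, -z); pixel columns grow to the right and rows downward; lengths in m; the calibration is good to about 2 mm. A picture is of the moment at which its call begins. There is no depth.
- r.hand_in(): hands the job in; it is judged then, once.
Trained networks look in a picture, given as the dict that the camera call returned (one of the last four; its "shot" number tells which), for a name from the list of things; names that differ only in an ending like _2 or _b are one class to them, and where a whole thing is asked for, a point or a joint stands for the part that bears it (a point fixed in the world has none). Each returns a list of dicts, best first, with "conf" (0 to 1); they miss things now and then, are a little off and sometimes report something else, mostly with a low value. They report only what shows in the picture. A call takes as long as a camera call. They do not tell look-alikes from the thing itself.
- r.search_frame(picture, thing): "rect" ([left, top, width, height] in pixels, round what is visible of it).
- r.outline_of(picture, thing): "pixels" (384x512 bool, what is visible of it) and "rect" ([left, top, width, height] in pixels, round what is visible of it).
- r.landmark_of(picture, thing): "point" ([column, row] in pixels: a listed point, or the origin of a listed thing).
The state is a dict: "clock": time; "joints": joint angles; "qvel": joint speeds; "tau": joint torques, N m; "tcp_pos": TCP position; "orientation": TCP orientation; "contact_force": force on the tool from outside, world axes, zero at the start; "moment": the same for the moment, N m; "grip_width": finger opening in m; "gripper_force": force on a finger pad.
Only numpy, scipy, OpenCV 4.12 (cv2) and the standard library are available. Lean on these libraries where they do the work, as an engineer would, in place of code of your own. Each camera call takes 0.05 s, during which the arm holds its last target. There are 200 camera calls.

## Working session

There is one attempt and no reset: what is moved stays moved. The work goes in short steps, Python scripts to look and compute and a tool call to move; the robot and the scene stay as the last step left them, time stands still between calls to the robot, and variables do not carry over. Pictures are saved under pics/ and viewed, at most 12 in all, crops included, and the job is handed in when it is done.

Besides the shell and the picture viewer there is one more tool, called after "Call:" by a JSON object that holds its "op" and its "data". apply_moves: Moves the arm, as the interface text tells. Its arguments: {"type":"object","properties":{"rows":{"type":"array","items":{"type":"array","items":{"type":"number"}}},"claw":{"type":"number"},"newtons":{"type":"number"}},"required":["rows"]}

```bash
mkdir -p pics
cat > h.py <<'E'
import numpy as np, cv2
from bench import r
from scipy.spatial.transform import Rotation as R
def att(f):
    a=np.array(f["attitude"],float)
    return a if a.shape==(3,3) else R.from_rotvec(a).as_matrix() if a.size==3 else R.from_quat(a).as_matrix()
def ray(f,p):
    K=np.array(f["intrinsics"]); d=np.linalg.inv(K)@[p[0],p[1],1]
    d=att(f)@(d*[1,-1,-1]); return np.array(f["eye"]),d/np.linalg.norm(d)
def onz(f,p,z):
    o,d=ray(f,p); return o+d*(z-o[2])/d[2]
def proj(f,X):
    c=att(f).T@(np.array(X)-f["eye"])*[1,-1,-1]; q=np.array(f["intrinsics"])@c; return q[:2]/q[2]
def tri(f1,p1,f2,p2):
    o1,d1=ray(f1,p1);o2,d2=ray(f2,p2)
    t=np.linalg.lstsq(np.c_[d1,-d2],o2-o1,rcond=None)[0]
    a,b=o1+d1*t[0],o2+d2*t[1]; return (a+b)/2,np.linalg.norm(a-b)
E
python3 - <<'E'
from h import *
np.set_printoptions(precision=4,suppress=True)
F={n:r.grab_frame(n) for n in("side","top")}
print([(k,v if k!="pixels" else 0) for k,v in F["side"].items()]); print(F["top"]["eye"],F["top"]["attitude"])
cv2.imwrite("pics/a.png",np.hstack([cv2.resize(F[n]["pixels"][...,::-1],(400,300)) for n in F]))
for n in F: cv2.imwrite(f"pics/{n}.png",F[n]["pixels"][...,::-1])
Z=dict(weight_center=.077,weight_tab=.134,weight_window=.07,scale=0,seat_foot=0,tip_foot=0,wood_block=0,old_tin=0,box_fuses=0,hex_nut_m20=0)
for t in Z:
  for n in F:
    for d in r.landmark_of(F[n],t)[:3]: print(t,n,round(d["conf"],2),np.array(d["point"]),onz(F[n],d["point"],Z[t]))
print(r.get_obs())
E
```

```text
[('pixels', 0), ('intrinsics', array([[431.8035,   0.    , 254.4089],
       [  0.    , 431.8035, 190.8092],
       [  0.    ,   0.    ,   1.    ]])), ('eye', array([0.0477, 1.0411, 0.5418])), ('attitude', array([ 0.3432, -1.5324, -2.2503])), ('shot', 1)]
[0.2944 0.0649 1.4756] [ 0.1203 -0.148  -1.544 ]
weight_center side 0.91 [225.7 238.3] [0.4914 0.2897 0.077 ]
weight_center side 0.82 [266.7 249.6] [0.3875 0.2915 0.077 ]
weight_center top 0.69 [204.  184.3] [0.5667 0.1737 0.077 ]
weight_center top 0.58 [167.1 210.1] [0.49  0.275 0.077]
weight_center top 0.57 [156.3 248.8] [0.3805 0.2996 0.077 ]
weight_tab side 0.72 [227.4 235.9] [0.4392 0.3713 0.134 ]
weight_tab top 0.94 [163.8 205.4] [0.4946 0.2759 0.134 ]
weight_tab top 0.72 [202.7 177.7] [0.5739 0.1735 0.134 ]
weight_tab top 0.65 [153.7 244.3] [0.3888 0.2976 0.134 ]
weight_window side 0.78 [226.4 236.3] [0.5017 0.2691 0.07  ]
weight_window side 0.63 [269.8 254. ] [0.3786 0.2942 0.07  ]
weight_window side 0.6 [121.6 267.8] [0.6179 0.4881 0.07  ]
weight_window top 0.86 [164.9 212.7] [0.4833 0.2819 0.07  ]
weight_window top 0.86 [1
[... 818 characters left out ...]
.    ]
box_fuses top 0.62 [347.4 155.8] [ 0.6813 -0.2546  0.    ]
hex_nut_m20 side 0.73 [123.3 268.5] [0.6969 0.4065 0.    ]
hex_nut_m20 top 0.44 [131.7 145.4] [0.6967 0.4036 0.    ]
{'clock': 1.1, 'joints': array([-1.2361,  0.477 ,  0.0224,  1.5554, -0.0115,  1.1093, -0.0831]), 'qvel': array([-0.0001,  0.0011, -0.0009,  0.0009, -0.002 , -0.0003,  0.0014]), 'tau': array([  0.0009, -59.6342,   1.6074, -28.1551,   0.0126,   0.0013,
        -0.    ]), 'tcp_pos': array([0.2892, 0.6099, 0.2313]), 'orientation': array([0.6899, 3.0649, 0.0001]), 'contact_force': array([ 0.3137,  0.1044, -0.2046]), 'moment': array([-0.0477, -0.0108,  0.0509]), 'gripper_force': 0.0, 'grip_width': 0.08544297979519991}
```

View pics/side.png

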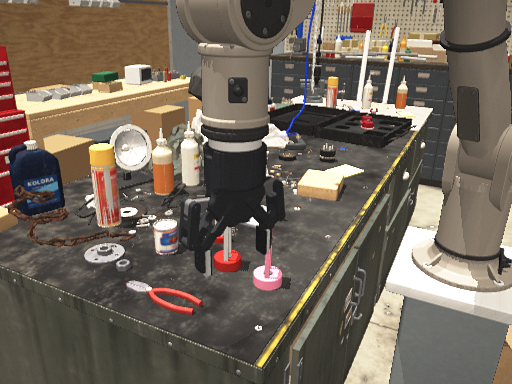

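View pics/top.png

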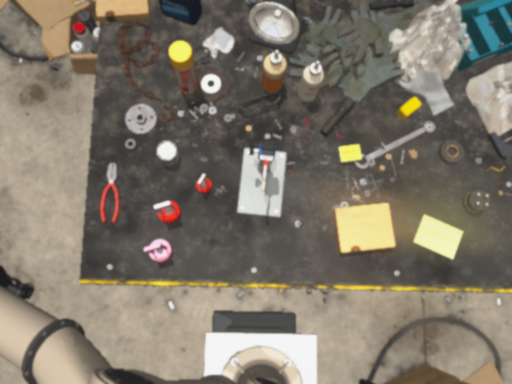

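The side view has the gripper in front of the weights. In the top view the candidates are the larger red at (167,211), the small red at (204,184) and the pink at (158,250). The description fits the larger red, so I'll check it in one crop.

Run:
```python
import cv2,numpy as np
t=cv2.imread("pics/top.png")
a=cv2.resize(t[160:270,120:220],None,fx=5,fy=5,interpolation=cv2.INTER_CUBIC)[:550,:]
b=cv2.resize(t[140:225,230:295],None,fx=5,fy=5,interpolation=cv2.INTER_CUBIC)
b=b[:,:300]
b=np.pad(b,((0,550-b.shape[0]),(0,0),(0,0)))
cv2.imwrite("pics/crop.png",np.hstack([a,b]))
```

```text
(no output)
```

View pics/crop.png

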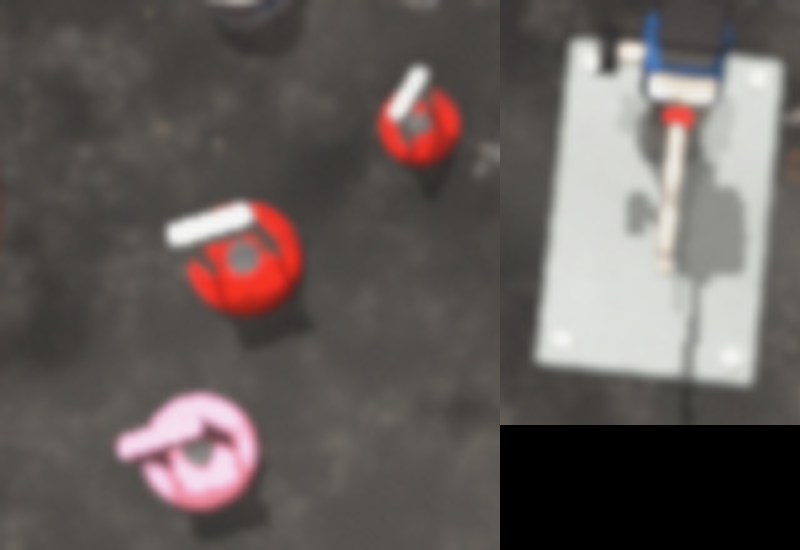

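The larger red weight is at crop (245,258), i.e. full-image pixel (169,211). Its strap top runs from crop (168,235) to (252,212). The small red and the pink one are the look-alikes. The right half shows the scale base corners and the hook pointing down the image.

```bash
cat >> h.py <<'E'
def move(target,yaw,o=None):
    """shift/turn numbers to bring TCP to target, tool y axis along world angle yaw (mod pi)"""
    o=o or r.get_obs(); M=R.from_rotvec(o["orientation"]).as_matrix()
    best=None
    for y in(yaw,yaw+np.pi):
        ty=np.array([np.cos(y),np.sin(y),0]);z=np.array([0,0,-1.]);T=np.c_[np.cross(ty,z),ty,z]
        v=R.from_matrix(M.T@T).as_rotvec()
        if best is None or np.linalg.norm(v)<np.linalg.norm(best): best=v
    return M.T@(np.array(target)-o["tcp_pos"])/.25, best/(np.pi/2)
E
python3 - <<'E'
from h import *
np.set_printoptions(precision=4,suppress=True)
f=r.grab_frame("top")
c=lambda x,y:(120+x/5-.4,160+y/5-.4)
s=lambda x,y:(230+(x-500)/5-.4,140+y/5-.4)
e1,e2=onz(f,c(170,236),.154),onz(f,c(252,213),.154)
print("strap",e1,e2,(e1+e2)/2,np.linalg.norm(e1-e2)); d=e1-e2; yw=np.arctan2(d[1],d[0])
print("yaw w",np.degrees(yw)); print("slug",onz(f,c(245,257),.026), onz(f,c(245,257),.013))
B=[onz(f,s(*p),.014) for p in((570,38),(783,60),(753,385),(537,362))]
print(np.array(B)); d1=B[0]-B[1]; d2=B[0]-B[3]+B[1]-B[2]
d3=B[3]-B[2]
print("scale y dir",np.degrees([np.arctan2(d1[1],d1[0]),np.arctan2(d3[1],d3[0]),np.arctan2(d2[1],d2[0])+np.pi/2]))
for z in(.19,.21,.23): print(z,onz(f,s(665,265),z))
w=(e1+e2)/2
print(move([.494,.276,.23],yw)); print(r.get_obs()["clock"])
E
```

```text
strap [0.4872 0.2997 0.154 ] [0.5007 0.2567 0.154 ] [0.494  0.2782 0.154 ] 0.045094117105314656
yaw w 107.38530256378826
slug [0.4945 0.2781 0.026 ] [0.4963 0.28   0.013 ]
[[ 0.6962  0.0632  0.014 ]
 [ 0.6859 -0.0659  0.014 ]
 [ 0.4873 -0.0498  0.014 ]
 [ 0.498   0.0782  0.014 ]]
scale y dir [85.4227 85.2251 85.5294]
0.19 [0.5264 0.0108 0.19  ]
0.21 [0.5227 0.0117 0.21  ]
0.23 [0.5191 0.0125 0.23  ]
(array([-1.3125, -0.856 ,  0.0052]), array([ 0.    ,  0.    , -0.4751]))
1.15
```

Call:
{"op": "apply_moves", "data": {"rows": [[-0.22, -0.14, 0, 0, 0, -0.1], [-0.44, -0.28, 0, 0, 0, -0.2], [-0.66, -0.42, 0, 0, 0, -0.3], [-0.88, -0.56, 0, 0, 0, -0.4], [-0.98, -0.64, 0, 0, 0, -0.475]], "claw": 1, "newtons": 40}}

```text
clock: 1.78
tcp_pos: [0.444, 0.3572, 0.2316]
orientation: [-0.476, 3.104, -0.001]
contact_force: [-0.1, -0.2, 0.1]
grip_width: 0.0854
gripper_force: 0.0
```

Run:
```python
from h import *
np.set_printoptions(precision=4,suppress=True)
print(move([.494,.278,.23],np.radians(107.4)))
o=r.get_obs();print(o["tcp_pos"],o["clock"],o["joints"])
f=r.grab_frame("side");cv2.imwrite("pics/side2.png",f["pixels"][...,::-1])
cv2.imwrite("pics/side2c.png",cv2.resize(f["pixels"][120:300,150:390,::-1],(800,600),interpolation=cv2.INTER_CUBIC))
```

```text
(array([-0.0958, -0.362 ,  0.0066]), array([-0.0004,  0.0005,  0.0004]))
[0.444  0.3572 0.2316] 1.775 [-0.7487  0.3059 -0.0477  1.8096  0.0179  1.0261  1.0716]
```

View pics/side2c.png

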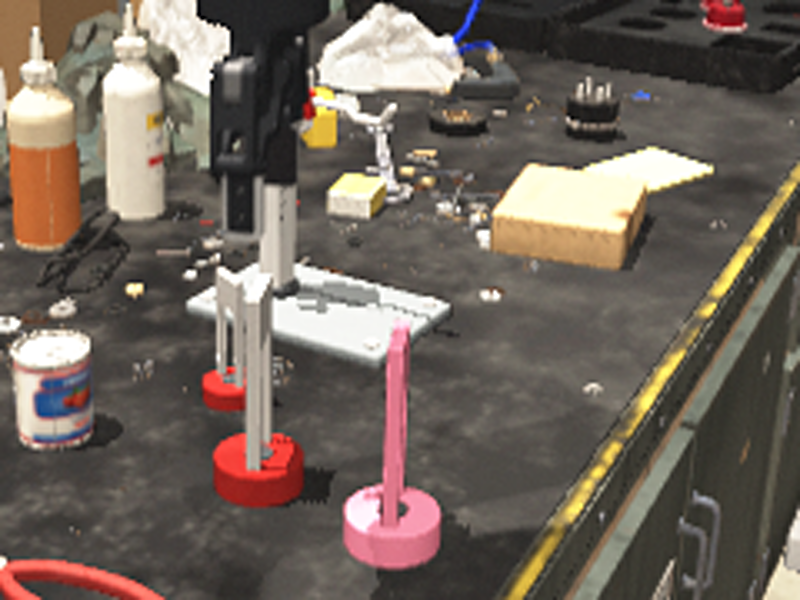

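The side view shows the red weight at crop (258,400) under the gripper. The hook bar runs from the collar at (308,97) to its tip near (388,106). I'll use the tip for a height estimate.

Run:
```python
from h import *
np.set_printoptions(precision=4,suppress=True)
f=r.grab_frame("side"); cv2.imwrite("pics/hook.png",cv2.resize(f["pixels"][138:186,236:284,::-1],(576,576),interpolation=cv2.INTER_CUBIC))
for z in(.175,.19,.2,.21,.22,.23,.24): print(z,proj(f,[.5225,.0135,z]),(proj(f,[.5225,.0135,z])-[236,138])*12,"seat",(proj(f,[.5445,.012,z-.014])-[236,138])*12)
```

```text
0.175 [266.6747 162.4577] [368.0968 293.4923] seat [283.4084 334.4502]
0.19 [266.837  157.2331] [370.0436 230.7967] seat [284.9367 272.7583]
0.2 [266.946  153.7226] [371.3517 188.6709] seat [285.9635 231.311 ]
0.21 [267.0557 150.1899] [372.6681 146.2792] seat [286.9967 189.6055]
0.22 [267.1661 146.6349] [373.9928 103.619 ] seat [288.0363 147.6394]
0.23 [267.2772 143.0573] [375.3259  60.6878] seat [289.0825 105.4102]
0.24 [267.389  139.4569] [376.6675  17.483 ] seat [290.1352  62.9154]
```

View pics/hook.png

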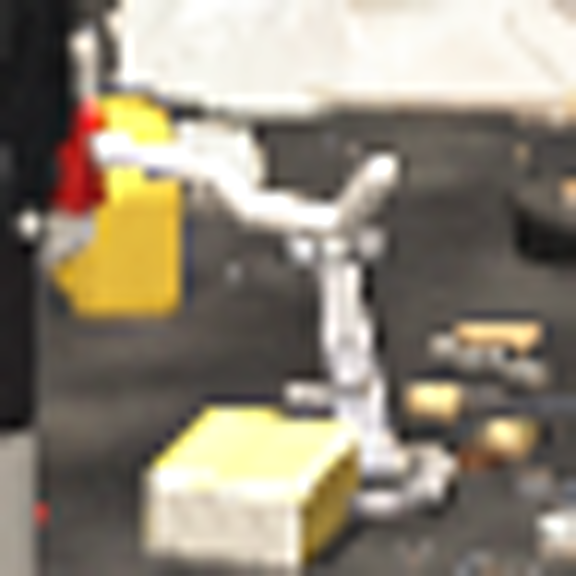

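Call:
{"op": "apply_moves", "data": {"rows": [[-0.05, -0.19, 0, 0, 0, 0], [-0.096, -0.362, 0, 0, 0, 0], [-0.096, -0.362, 0.16, 0, 0, 0], [-0.096, -0.362, 0.32, 0, 0, 0], [-0.096, -0.362, 0.32, 0, 0, 0]]}}

```text
clock: 2.5
tcp_pos: [0.4898, 0.2805, 0.1488]
orientation: [0.474, -3.1, 0.004]
contact_force: [-0.1, 0.7, 1.6]
grip_width: 0.0856
gripper_force: 0.0
```

The hook tip top is at crop (385,155), which gives z ≈ 0.208, so the seat is at z ≈ 0.194.

Run:
```python
from h import *
np.set_printoptions(precision=4,suppress=True)
F=[r.grab_frame(n) for n in("side","top")]
print(move([.494,.278,.117],np.radians(107.4)));o=r.get_obs();print(o["tcp_pos"],o["qvel"],o["contact_force"])
cv2.imwrite("pics/g.png",np.hstack([cv2.resize(F[0]["pixels"][180:290,170:270,::-1],(400,440),interpolation=cv2.INTER_CUBIC),cv2.resize(F[1]["pixels"][160:270,120:220,::-1],(400,440),interpolation=cv2.INTER_CUBIC)]))
```

```text
(array([-0.0019, -0.0174,  0.1409]), array([0.0002, 0.0004, 0.    ]))
[0.4922 0.282  0.1522] [-0.002  -0.024   0.0018 -0.0189  0.0014 -0.003   0.0022] [0.5143 0.4843 0.7409]
```

View pics/g.png

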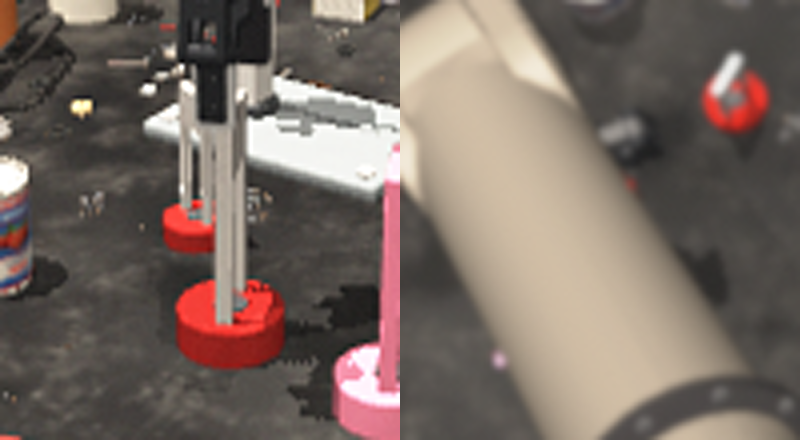

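The gripper straddles the red tab: the near finger is at (212,95) in the left panel and the tab's near edge at about (228,100). I'll check this offset by projection before descending.

Run:
```python
from h import *
np.set_printoptions(precision=4,suppress=True)
f=r.grab_frame("side"); o=r.get_obs(); M=R.from_rotvec(o["orientation"]).as_matrix(); y=M[:,1]*np.sign(M[1,1])
p=lambda X:(proj(f,X)-[170,180])*4
w=np.array([.494,.278,0]);u=np.array([np.cos(np.radians(107.4)),np.sin(np.radians(107.4)),0])
x=np.array([u[1],-u[0],0])
print("tab near edge bottom-left/right z=.026",p(w+.022*u+.005*x+[0,0,.026]),p(w+.022*u-.005*x+[0,0,.026]))
print("tops",p(w+.022*u+[0,0,.154]),p(w+[0,0,.154]))
print("slug top centre",p(w+[0,0,.026]))
print("finger tip near outer/inner", p(o["tcp_pos"]+.055*y+[0,0,.013]),p(o["tcp_pos"]+.043*y+[0,0,.013]))
print(move([.494,.278,.117],np.radians(107.4)),o["tcp_pos"])
d=r.outline_of(f,"weight_center"); print([(q["conf"],q["rect"]) for q in d])
```

```text
tab near edge bottom-left/right z=.026 [212.5924 319.638 ] [229.6238 321.4134]
tops [219.7101 116.7078] [228.667  100.8572]
slug top centre [229.6105 301.3475]
finger tip near outer/inner [203.1244 124.5141] [208.466  115.3398]
(array([ 0.0007, -0.018 ,  0.1438]), array([ 0.0006,  0.0015, -0.    ])) [0.4928 0.2823 0.153 ]
[(0.74, [211.7, 209.1, 11.1, 31.2]), (0.73, [251.5, 214.9, 28.4, 75.3]), (0.64, [214.5, 202.0, 23.4, 70.2])]
```

Call:
{"op": "apply_moves", "data": {"rows": [[0, -0.01, 0.07, 0, 0, 0], [0, -0.01, 0.14, 0, 0, 0], [0, -0.01, 0.14, 0, 0, 0]]}}

```text
clock: 3.08
tcp_pos: [0.4915, 0.2779, 0.1143]
orientation: [0.474, -3.102, 0.003]
contact_force: [-1.1, -0.5, 0.6]
grip_width: 0.0854
gripper_force: 0.0
```

Call:
{"op": "apply_moves", "data": {"rows": [[0, 0, 0, 0, 0, 0], [0, 0, 0, 0, 0, 0], [0, 0, 0, 0, 0, 0], [0, 0, 0, 0, 0, 0]], "claw": 0, "newtons": 50}}

```text
clock: 3.58
tcp_pos: [0.4932, 0.2788, 0.1169]
orientation: [-0.474, 3.105, 0.001]
contact_force: [0.6, -1.8, 4.4]
grip_width: 0.0427
gripper_force: 51.9
```

Call:
{"op": "apply_moves", "data": {"rows": [[0, 0, 0, 0, 0, 0], [0, 0, 0, 0, 0, 0]]}}

```text
clock: 3.82
tcp_pos: [0.4932, 0.2788, 0.1169]
orientation: [-0.474, 3.105, 0.0]
contact_force: [0.8, -1.9, 6.2]
grip_width: 0.0434
gripper_force: 52.0
```

Run:
```python
from h import *
o=r.get_obs();print({k:np.round(o[k],4) for k in("clock","tcp_pos","orientation","joints","contact_force","moment","grip_width","gripper_force")})
```

```text
{'clock': np.float64(3.825), 'tcp_pos': array([0.4932, 0.2788, 0.1169]), 'orientation': array([-4.7400e-01,  3.1046e+00,  4.0000e-04]), 'joints': array([-0.6155,  0.4361, -0.0117,  1.92  ,  0.0073,  0.7845,  1.2426]), 'contact_force': array([ 0.833 , -1.8734,  6.2228]), 'moment': array([-0.2748,  0.1012,  0.0463]), 'grip_width': np.float64(0.0434), 'gripper_force': np.float64(51.9935)}
```

Call:
{"op": "apply_moves", "data": {"rows": [[0, 0, -0.04, 0, 0, 0], [0, 0, -0.16, 0, 0, 0], [0, 0, -0.3, 0, 0, 0], [0, 0, -0.44, 0, 0, 0], [0, 0, -0.44, 0, 0, 0]]}}

```text
clock: 4.45
tcp_pos: [0.4937, 0.2797, 0.2286]
orientation: [-0.474, 3.101, 0.004]
contact_force: [0.4, 1.4, -5.9]
grip_width: 0.0433
gripper_force: 52.5
```

Run:
```python
from h import *
np.set_printoptions(precision=4,suppress=True)
o=r.get_obs();print({k:np.round(o[k],4) for k in("clock","tcp_pos","contact_force","grip_width","gripper_force")})
print(move([.473,.0166,.227],np.radians(85.4)))
```

```text
{'clock': np.float64(4.45), 'tcp_pos': array([0.4937, 0.2797, 0.2286]), 'contact_force': array([ 0.3618,  1.3848, -5.9218]), 'grip_width': np.float64(0.0433), 'gripper_force': np.float64(52.5149)}
(array([ 0.3937, -0.9797,  0.0029]), array([0.0016, 0.0026, 0.2443]))
```

Call:
{"op": "apply_moves", "data": {"rows": [[0.05, -0.14, 0, 0, 0, 0.05], [0.14, -0.34, 0, 0, 0, 0.11], [0.22, -0.54, 0, 0, 0, 0.17], [0.3, -0.74, 0, 0, 0, 0.22], [0.36, -0.9, 0, 0, 0, 0.244]]}}

```text
clock: 5.08
tcp_pos: [0.472, 0.0346, 0.2244]
orientation: [-0.13, -3.135, 0.002]
contact_force: [-0.5, 0.9, -5.0]
grip_width: 0.0434
gripper_force: 53.1
```

Run:
```python
from h import *
np.set_printoptions(precision=4,suppress=True)
print(move([.473,.0166,.227],np.radians(85.4)),r.get_obs()["tcp_pos"])
```

```text
(array([-0.01  , -0.0716, -0.0103]), array([-0.0009, -0.0022, -0.0017])) [0.472  0.0346 0.2244]
```

Call:
{"op": "apply_moves", "data": {"rows": [[-0.01, -0.06, -0.008, 0, 0, 0], [-0.01, -0.068, -0.008, 0, 0, 0], [-0.01, -0.068, -0.008, 0, 0, 0], [-0.01, -0.068, -0.008, 0, 0, 0]]}}

```text
clock: 5.58
tcp_pos: [0.4751, 0.0216, 0.228]
orientation: [-0.122, -3.139, -0.0]
contact_force: [0.1, 1.0, -4.0]
grip_width: 0.043
gripper_force: 53.3
```

Run:
```python
from h import *
np.set_printoptions(precision=4,suppress=True)
print(move([.473,.0166,.227],np.radians(85.4)),r.get_obs()["tcp_pos"],r.get_obs()["contact_force"])
F=[r.grab_frame(n) for n in("side","top")]
a=cv2.resize(F[0]["pixels"][120:210,220:310,::-1],(400,400),interpolation=cv2.INTER_CUBIC)
b=cv2.resize(F[1]["pixels"][140:230,220:310,::-1],(400,400),interpolation=cv2.INTER_CUBIC)
cv2.imwrite("pics/p.png",np.hstack([a,b]))
```

```text
(array([ 0.0068, -0.0204,  0.0038]), array([ 0.0001, -0.0004,  0.0018])) [0.4751 0.0216 0.228 ] [ 0.1489  0.9696 -3.994 ]
```

View pics/p.png

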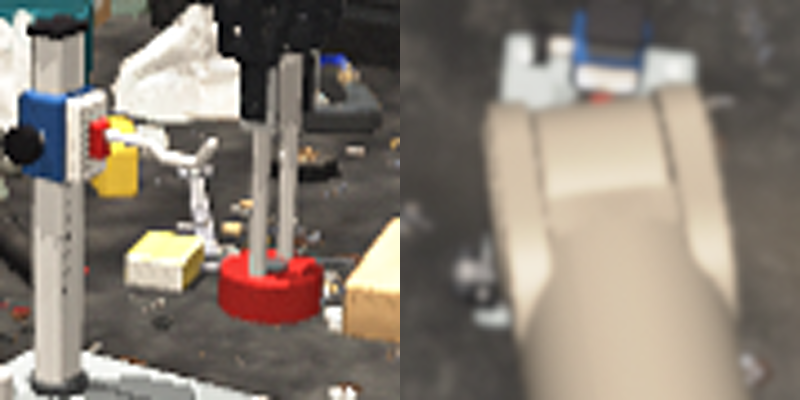

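The weight hangs upright in front of the hook (left panel: hook tip at (210,145), strap at (272,170)). The window spans the hook's height, so I'll insert along +x.

Call:
{"op": "apply_moves", "data": {"rows": [[0, -0.02, 0, 0, 0, 0], [-0.05, -0.02, 0, 0, 0, 0], [-0.12, -0.02, 0, 0, 0, 0], [-0.2, -0.02, 0, 0, 0, 0], [-0.27, -0.02, 0, 0, 0, 0]]}}

```text
clock: 6.3
tcp_pos: [0.5442, 0.0096, 0.2282]
orientation: [0.126, 3.138, -0.0]
contact_force: [0.2, -0.0, -5.8]
grip_width: 0.0435
gripper_force: 53.2
```

Call:
{"op": "apply_moves", "data": {"rows": [[0, 0, 0, 0, 0, 0], [0, 0, 0, 0, 0, 0], [0, 0, 0, 0, 0, 0]]}}

```text
clock: 6.68
tcp_pos: [0.5416, 0.0097, 0.2282]
orientation: [-0.125, -3.138, -0.0]
contact_force: [-0.2, 0.2, -5.5]
grip_width: 0.0433
gripper_force: 53.3
```

Run:
```python
from h import *
np.set_printoptions(precision=4,suppress=True)
print(move([.544,.0105,.227],np.radians(85.4)),r.get_obs()["tcp_pos"],r.get_obs()["contact_force"])
f=r.grab_frame("side")
cv2.imwrite("pics/q.png",cv2.resize(f["pixels"][120:210,220:310,::-1],(600,600),interpolation=cv2.INTER_CUBIC))
```

```text
(array([-0.0094,  0.0041,  0.0047]), array([ 0.    , -0.0004,  0.0002])) [0.5416 0.0097 0.2282] [-0.1561  0.1863 -5.4825]
```

View pics/q.png

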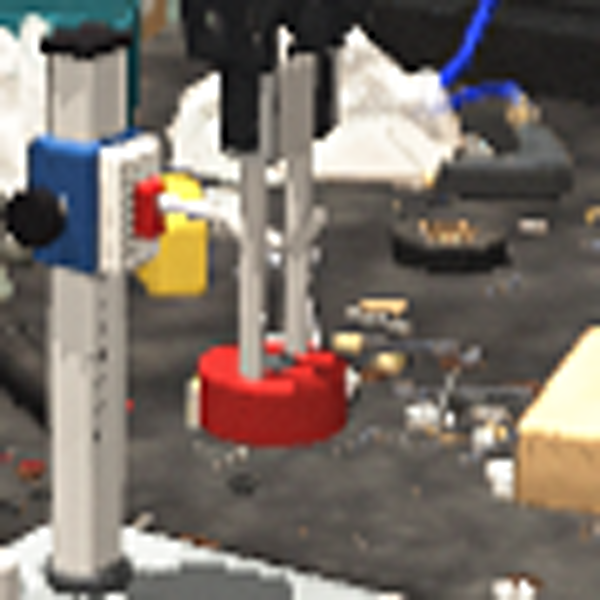

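The hook passes through the window: the bar shows behind the near leg, and the tip shows beyond the far leg at (320,215). Now I'll lower.

Call:
{"op": "apply_moves", "data": {"rows": [[-0.008, 0.003, 0.03, 0, 0, 0], [-0.008, 0.003, 0.06, 0, 0, 0], [-0.008, 0.003, 0.08, 0, 0, 0], [-0.008, 0.003, 0.08, 0, 0, 0]]}}

```text
clock: 7.22
tcp_pos: [0.5436, 0.0102, 0.2076]
orientation: [-0.126, -3.138, 0.0]
contact_force: [-0.7, 0.6, -5.5]
grip_width: 0.0431
gripper_force: 53.3
```

Call:
{"op": "apply_moves", "data": {"rows": [[0, 0, 0.004, 0, 0, 0], [0, 0, 0.008, 0, 0, 0], [0, 0, 0.012, 0, 0, 0], [0, 0, 0.016, 0, 0, 0], [0, 0, 0.016, 0, 0, 0]]}}

```text
clock: 7.85
tcp_pos: [0.544, 0.0102, 0.2042]
orientation: [-0.126, -3.139, 0.0]
contact_force: [-0.7, -0.7, -5.7]
grip_width: 0.0431
gripper_force: 53.3
```

Call:
{"op": "apply_moves", "data": {"rows": [[0, 0, 0.004, 0, 0, 0], [0, 0, 0.008, 0, 0, 0], [0, 0, 0.012, 0, 0, 0], [0, 0, 0.012, 0, 0, 0]]}}

```text
clock: 8.35
tcp_pos: [0.544, 0.0102, 0.2012]
orientation: [-0.126, -3.139, 0.0]
contact_force: [-0.7, -0.2, -5.5]
grip_width: 0.0434
gripper_force: 53.3
```

Call:
{"op": "apply_moves", "data": {"rows": [[0, 0, 0.004, 0, 0, 0], [0, 0, 0.008, 0, 0, 0], [0, 0, 0.008, 0, 0, 0]]}}

```text
clock: 8.72
tcp_pos: [0.544, 0.0102, 0.1992]
orientation: [-0.126, -3.139, -0.0]
contact_force: [0.4, 0.0, -5.3]
grip_width: 0.0433
gripper_force: 53.3
```

Call:
{"op": "apply_moves", "data": {"rows": [[0, 0, 0.004, 0, 0, 0], [0, 0, 0.008, 0, 0, 0], [0, 0, 0.008, 0, 0, 0]]}}

```text
clock: 9.1
tcp_pos: [0.5441, 0.0102, 0.1972]
orientation: [-0.126, -3.139, 0.0]
contact_force: [0.6, 0.5, -5.4]
grip_width: 0.0437
gripper_force: 53.3
```

Call:
{"op": "apply_moves", "data": {"rows": [[0, 0, 0.004, 0, 0, 0], [0, 0, 0.004, 0, 0, 0]]}}

```text
clock: 9.35
tcp_pos: [0.5441, 0.0103, 0.1964]
orientation: [0.126, 3.139, 0.0]
contact_force: [-0.0, -0.0, -3.0]
grip_width: 0.0427
gripper_force: 53.3
```

Call:
{"op": "apply_moves", "data": {"rows": [[0, 0, 0.004, 0, 0, 0], [0, 0, 0.004, 0, 0, 0]]}}

```text
clock: 9.6
tcp_pos: [0.5442, 0.0102, 0.1954]
orientation: [0.126, 3.139, 0.0]
contact_force: [-0.3, -0.1, -2.9]
grip_width: 0.043
gripper_force: 53.4
```

Call:
{"op": "apply_moves", "data": {"rows": [[0, 0, 0.004, 0, 0, 0], [0, 0, 0.004, 0, 0, 0], [0, 0, 0.004, 0, 0, 0]]}}

```text
clock: 9.98
tcp_pos: [0.5442, 0.0103, 0.1945]
orientation: [0.125, 3.139, 0.0]
contact_force: [-1.6, -0.7, -0.2]
grip_width: 0.0432
gripper_force: 53.6
```

Run:
```python
from h import *
for i in range(6):
    r.grab_frame("side"); o=r.get_obs(); print(o["tcp_pos"][2].round(4),o["contact_force"].round(2))
```

```text
0.1944 [-0.69  0.99 -1.23]
0.1944 [-1.22  0.92 -0.78]
0.1944 [-1.1  -0.04 -1.46]
0.1944 [-0.26  0.07 -0.1 ]
0.1944 [ 0.11  0.43 -0.5 ]
0.1944 [-1.02  0.43  0.43]
```

Call:
{"op": "apply_moves", "data": {"rows": [[0, 0, 0.001, 0, 0, 0], [0, 0, 0.001, 0, 0, 0]], "newtons": 20}}

```text
clock: 10.52
tcp_pos: [0.5442, 0.0102, 0.1941]
orientation: [0.126, 3.139, 0.0]
contact_force: [-1.8, 0.6, 1.0]
grip_width: 0.0432
gripper_force: 53.6
```

Call:
{"op": "apply_moves", "data": {"rows": [[0, 0, 0, 0, 0, 0], [0, 0, 0, 0, 0, 0], [0, 0, 0, 0, 0, 0], [0, 0, 0, 0, 0, 0], [0, 0, 0, 0, 0, 0]], "claw": 0.8}}

```text
clock: 11.15
tcp_pos: [0.5441, 0.0102, 0.194]
orientation: [0.126, 3.139, 0.0]
contact_force: [-0.5, 0.2, 0.3]
grip_width: 0.0681
gripper_force: 0.0
```

Run:
```python
from h import *
o=r.get_obs();print(o["clock"],o["tcp_pos"].round(4),o["contact_force"].round(2),o["grip_width"])
f=r.grab_frame("side")
cv2.imwrite("pics/s.png",cv2.resize(f["pixels"][120:210,220:310,::-1],(600,600),interpolation=cv2.INTER_CUBIC))
```

```text
11.15 [0.5441 0.0102 0.194 ] [-0.52  0.17  0.3 ] 0.06805364890007201
```

View pics/s.png

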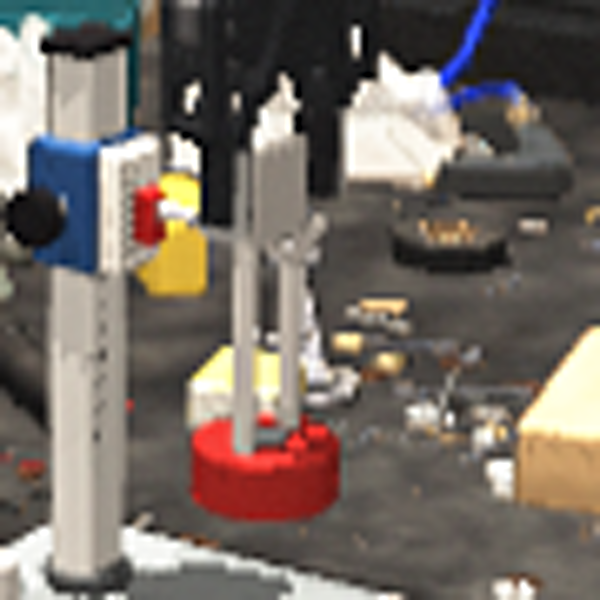

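Call:
{"op": "apply_moves", "data": {"rows": [[0, 0, 0, 0, 0, 0], [0, 0, 0, 0, 0, 0], [0, 0, 0, 0, 0, 0], [0, 0, 0, 0, 0, 0], [0, 0, 0, 0, 0, 0]]}}

```text
clock: 11.82
tcp_pos: [0.5441, 0.0102, 0.194]
orientation: [-0.126, -3.139, -0.0]
contact_force: [-0.6, 0.6, 0.8]
grip_width: 0.0683
gripper_force: 0.0
```

Call:
{"op": "apply_moves", "data": {"rows": [[0, 0, 0, 0, 0, 0], [0, 0, 0, 0, 0, 0], [0, 0, 0, 0, 0, 0], [0, 0, 0, 0, 0, 0], [0, 0, 0, 0, 0, 0]]}}

```text
clock: 12.45
tcp_pos: [0.5441, 0.0102, 0.194]
orientation: [-0.126, -3.139, -0.0]
contact_force: [1.2, -0.1, 0.0]
grip_width: 0.0685
gripper_force: 0.0
```

Call:
{"op": "apply_moves", "data": {"rows": [[0, 0, 0, 0, 0, 0], [0, 0, 0, 0, 0, 0], [0, 0, 0, 0, 0, 0], [0, 0, 0, 0, 0, 0], [0, 0, 0, 0, 0, 0]]}}

```text
clock: 13.08
tcp_pos: [0.5441, 0.0102, 0.1941]
orientation: [0.126, 3.139, 0.0]
contact_force: [0.6, 0.0, -0.7]
grip_width: 0.0681
gripper_force: 0.0
```

Call:
{"op": "apply_moves", "data": {"rows": [[0, 0, 0, 0, 0, 0], [0, 0, 0, 0, 0, 0], [0, 0, 0, 0, 0, 0], [0, 0, 0, 0, 0, 0], [0, 0, 0, 0, 0, 0]]}}

```text
clock: 13.7
tcp_pos: [0.5441, 0.0102, 0.194]
orientation: [0.126, 3.139, 0.0]
contact_force: [-0.7, -0.4, 0.3]
grip_width: 0.0682
gripper_force: 0.0
```

The weight hangs upright on the hook with the fingers open on both sides of the tab. I'll give it more time to settle.

Call:
{"op": "apply_moves", "data": {"rows": [[0, 0, 0, 0, 0, 0], [0, 0, 0, 0, 0, 0], [0, 0, 0, 0, 0, 0], [0, 0, 0, 0, 0, 0], [0, 0, 0, 0, 0, 0]]}}

```text
clock: 14.32
tcp_pos: [0.5441, 0.0102, 0.194]
orientation: [-0.126, -3.139, -0.0]
contact_force: [-0.8, 0.3, 0.5]
grip_width: 0.0684
gripper_force: 0.0
```

Call:
{"op": "apply_moves", "data": {"rows": [[0, 0, 0, 0, 0, 0], [0, 0, 0, 0, 0, 0], [0, 0, 0, 0, 0, 0], [0, 0, 0, 0, 0, 0], [0, 0, 0, 0, 0, 0]]}}

```text
clock: 14.95
tcp_pos: [0.5441, 0.0102, 0.194]
orientation: [0.126, 3.139, 0.0]
contact_force: [-1.3, 0.2, -0.5]
grip_width: 0.068
gripper_force: 0.0
```

Call:
{"op": "apply_moves", "data": {"rows": [[0, 0, 0, 0, 0, 0], [0, 0, 0, 0, 0, 0], [0, 0, 0, 0, 0, 0], [0, 0, 0, 0, 0, 0], [0, 0, 0, 0, 0, 0]]}}

```text
clock: 15.58
tcp_pos: [0.5441, 0.0102, 0.1941]
orientation: [0.126, 3.139, 0.0]
contact_force: [-0.7, -0.6, -0.1]
grip_width: 0.0686
gripper_force: 0.0
```

Run:
```python
from h import *
p=None
for i in range(12):
    f=r.grab_frame("side")["pixels"][165:205,240:280].astype(int)
    if p is not None: print(abs(f-p).max(),(abs(f-p).sum(2)>40).sum(),end=" | ")
    p=f
print(r.get_obs()["clock"])
```

```text
6 0 | 6 0 | 7 0 | 7 0 | 6 0 | 6 0 | 6 0 | 6 0 | 7 0 | 7 0 | 6 0 | 16.175
```

The weight is still (frame differences are noise only). I'll regrip lightly, since the closing pads push down a little.

Call:
{"op": "apply_moves", "data": {"rows": [[0, 0, 0, 0, 0, 0], [0, 0, 0, 0, 0, 0], [0, 0, 0, 0, 0, 0], [0, 0, 0, 0, 0, 0]], "claw": 0, "newtons": 20}}

```text
clock: 16.68
tcp_pos: [0.5441, 0.0103, 0.194]
orientation: [-0.125, -3.139, -0.0]
contact_force: [-0.3, 0.1, -0.3]
grip_width: 0.0438
gripper_force: 26.6
```

Call:
{"op": "apply_moves", "data": {"rows": [[0, 0, -0.006, 0, 0, 0], [0, 0, -0.012, 0, 0, 0], [0, 0, -0.012, 0, 0, 0]]}}

```text
clock: 17.05
tcp_pos: [0.5438, 0.0102, 0.1967]
orientation: [-0.126, -3.138, 0.0]
contact_force: [0.8, -0.4, -3.6]
grip_width: 0.0433
gripper_force: 26.2
```

Call:
{"op": "apply_moves", "data": {"rows": [[0, 0, 0, 0, 0, 0], [0, 0, 0, 0, 0, 0]], "claw": 0, "newtons": 50}}

```text
clock: 17.3
tcp_pos: [0.5438, 0.0102, 0.1968]
orientation: [-0.126, -3.138, 0.0]
contact_force: [-0.2, 0.3, -3.8]
grip_width: 0.0433
gripper_force: 54.5
```

Call:
{"op": "apply_moves", "data": {"rows": [[0, 0, -0.02, 0, 0, 0], [0, 0, -0.06, 0, 0, 0], [0, 0, -0.1, 0, 0, 0], [0, 0, -0.125, 0, 0, 0], [0, 0, -0.125, 0, 0, 0]]}}

```text
clock: 17.92
tcp_pos: [0.5445, 0.0103, 0.2291]
orientation: [0.126, 3.138, 0.001]
contact_force: [1.1, -0.5, -6.1]
grip_width: 0.0431
gripper_force: 54.6
```

Call:
{"op": "apply_moves", "data": {"rows": [[0.05, 0, 0, 0, 0, 0], [0.13, 0, 0, 0, 0, 0], [0.21, 0, 0, 0, 0, 0], [0.3, 0, 0, 0, 0, 0], [0.34, 0, 0, 0, 0, 0]]}}

```text
clock: 18.55
tcp_pos: [0.4572, 0.017, 0.2278]
orientation: [-0.125, -3.137, 0.0]
contact_force: [0.5, -0.1, -4.8]
grip_width: 0.043
gripper_force: 54.5
```

Run:
```python
from h import *
np.set_printoptions(precision=4,suppress=True)
fs,ft=[r.grab_frame(n) for n in("side","top")]
o=r.get_obs();print(o["clock"],o["tcp_pos"],o["contact_force"],o["joints"])
for f in(fs,ft):
    for d in r.outline_of(f,"wood_block")[:1]:
        m=d["pixels"].astype(np.uint8);q=cv2.minAreaRect(cv2.findNonZero(m)); print(d["conf"],d["rect"],q,[onz(f,c,.046) for c in cv2.boxPoints(q)])
    for d in r.landmark_of(f,"wood_block")[:1]: print(d["conf"],onz(f,d["point"],0))
```

```text
18.65 [0.4582 0.017  0.2281] [ 0.7122  0.1086 -5.6863] [-0.3459  0.1174  0.1881  2.0656 -0.027   0.9615  1.3476]
0.58 [294.6, 169.2, 50.3, 29.2] ((320.3841552734375, 184.04269409179688), (44.72477340698242, 28.712200164794922), 6.34019136428833) [array([ 0.4711, -0.0982,  0.046 ]), array([ 0.5617, -0.357 ,  0.046 ]), array([ 0.4055, -0.385 ,  0.046 ]), array([ 0.3417, -0.1275,  0.046 ])]
0.97 [ 0.4718 -0.3044  0.    ]
0.81 [333.3, 203.4, 62.0, 48.2] ((363.1205749511719, 227.14520263671875), (46.68941116333008, 58.93753433227539), 83.9909896850586) [array([ 0.5147, -0.196 ,  0.046 ]), array([ 0.537 , -0.3678,  0.046 ]), array([ 0.402 , -0.3783,  0.046 ]), array([ 0.3806, -0.2091,  0.046 ])]
0.97 [ 0.4599 -0.289   0.    ]
```

Call:
{"op": "apply_moves", "data": {"rows": [[-0.01, -0.12, 0, 0, 0, 0], [-0.03, -0.32, 0, 0, 0, 0], [-0.04, -0.53, 0, 0, 0, 0], [-0.06, -0.74, 0, 0, 0, 0], [-0.075, -0.95, 0, 0, 0, 0]]}}

```text
clock: 19.48
tcp_pos: [0.4598, -0.2231, 0.2284]
orientation: [0.125, 3.138, -0.001]
contact_force: [1.0, 0.7, -5.3]
grip_width: 0.0435
gripper_force: 54.6
```

Call:
{"op": "apply_moves", "data": {"rows": [[-0.02, -0.15, 0, 0, 0, 0], [-0.02, -0.24, 0, 0, 0, 0], [-0.02, -0.24, 0, 0, 0, 0], [-0.02, -0.24, 0, 0, 0, 0]]}}

```text
clock: 19.98
tcp_pos: [0.4596, -0.2808, 0.228]
orientation: [-0.125, -3.139, -0.001]
contact_force: [-0.0, 0.1, -5.0]
grip_width: 0.0431
gripper_force: 54.6
```

Run:
```python
from h import *
np.set_printoptions(precision=4,suppress=True)
o=r.get_obs();print(o["clock"],o["tcp_pos"],o["contact_force"],move([.459,-.288,.167],np.radians(85.4)))
f=r.grab_frame("side")
cv2.imwrite("pics/t.png",cv2.resize(f["pixels"][110:220,260:390,::-1],(650,550),interpolation=cv2.INTER_CUBIC))
```

```text
19.975 [ 0.4596 -0.2808  0.228 ] [-0.035   0.1103 -4.9886] (array([ 0.0002, -0.0291,  0.2438]), array([ 0.0003, -0.0003,  0.0006]))
```

View pics/t.png

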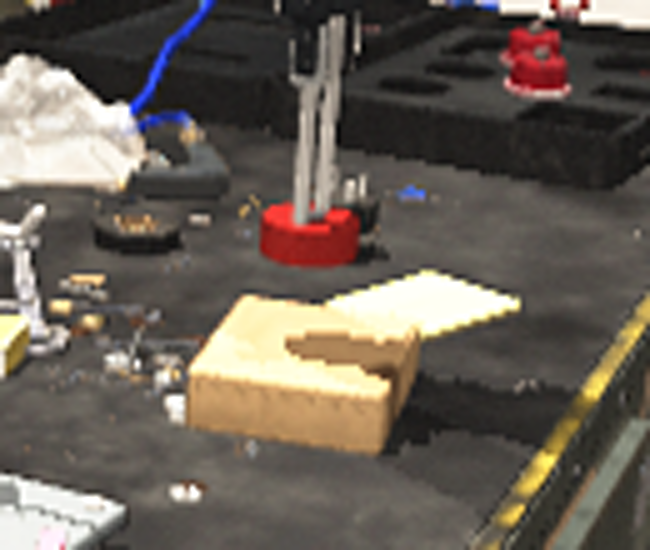

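The weight is above the block (slug at (310,235), block top centre at (305,345)), with room on all sides. Now I'll lower.

Call:
{"op": "apply_moves", "data": {"rows": [[0, -0.025, 0.06, 0, 0, 0], [0, -0.025, 0.14, 0, 0, 0], [0, -0.025, 0.21, 0, 0, 0], [0, -0.025, 0.235, 0, 0, 0], [0, -0.025, 0.235, 0, 0, 0]]}}

```text
clock: 20.65
tcp_pos: [0.4586, -0.2875, 0.1691]
orientation: [-0.125, -3.138, -0.0]
contact_force: [-0.2, -0.6, -4.8]
grip_width: 0.0433
gripper_force: 54.6
```

Call:
{"op": "apply_moves", "data": {"rows": [[0, 0, 0.004, 0, 0, 0], [0, 0, 0.008, 0, 0, 0], [0, 0, 0.012, 0, 0, 0], [0, 0, 0.012, 0, 0, 0]]}}

```text
clock: 21.15
tcp_pos: [0.4588, -0.2876, 0.1666]
orientation: [0.126, 3.139, 0.0]
contact_force: [-0.1, -0.6, -5.7]
grip_width: 0.043
gripper_force: 54.6
```

Call:
{"op": "apply_moves", "data": {"rows": [[0, 0, 0.004, 0, 0, 0], [0, 0, 0.008, 0, 0, 0], [0, 0, 0.008, 0, 0, 0]]}}

```text
clock: 21.52
tcp_pos: [0.4587, -0.2876, 0.1644]
orientation: [-0.126, -3.139, -0.0]
contact_force: [0.8, 0.3, -5.3]
grip_width: 0.0435
gripper_force: 54.6
```

Call:
{"op": "apply_moves", "data": {"rows": [[0, 0, 0.003, 0, 0, 0], [0, 0, 0.006, 0, 0, 0], [0, 0, 0.006, 0, 0, 0]]}}

```text
clock: 21.9
tcp_pos: [0.4588, -0.2876, 0.163]
orientation: [-0.126, -3.139, -0.0]
contact_force: [-0.2, 0.1, -5.4]
grip_width: 0.0435
gripper_force: 54.8
```

Call:
{"op": "apply_moves", "data": {"rows": [[0, 0, 0.002, 0, 0, 0], [0, 0, 0.002, 0, 0, 0]]}}

```text
clock: 22.15
tcp_pos: [0.4589, -0.2877, 0.1629]
orientation: [0.126, 3.139, -0.0]
contact_force: [-1.3, -0.4, 0.1]
grip_width: 0.0432
gripper_force: 55.1
```

Contact: the block carries it. Releasing and withdrawing upward.

Call:
{"op": "apply_moves", "data": {"rows": [[0, 0, 0, 0, 0, 0], [0, 0, 0, 0, 0, 0], [0, 0, 0, 0, 0, 0], [0, 0, 0, 0, 0, 0], [0, 0, 0, 0, 0, 0]], "claw": 0.9}}

```text
clock: 22.78
tcp_pos: [0.4588, -0.2877, 0.1626]
orientation: [0.126, 3.139, 0.0]
contact_force: [-0.9, -0.4, -0.4]
grip_width: 0.0767
gripper_force: 0.0
```

Call:
{"op": "apply_moves", "data": {"rows": [[0, 0, -0.06, 0, 0, 0], [0, 0, -0.15, 0, 0, 0], [0, 0, -0.28, 0, 0, 0], [0, 0, -0.4, 0, 0, 0], [0, 0, -0.4, 0, 0, 0]]}}

```text
clock: 23.4
tcp_pos: [0.4602, -0.2887, 0.2659]
orientation: [0.126, 3.133, -0.003]
contact_force: [-0.4, 0.6, -0.2]
grip_width: 0.0768
gripper_force: 0.0
```

Run:
```python
from h import *
o=r.get_obs();print(o["clock"],o["tcp_pos"],o["grip_width"])
f=r.grab_frame("side")
cv2.imwrite("pics/u.png",cv2.resize(f["pixels"][110:220,260:390,::-1],(650,550),interpolation=cv2.INTER_CUBIC))
```

```text
23.4 [ 0.46019393 -0.28867452  0.26588683] 0.07682544016007807
```

View pics/u.png

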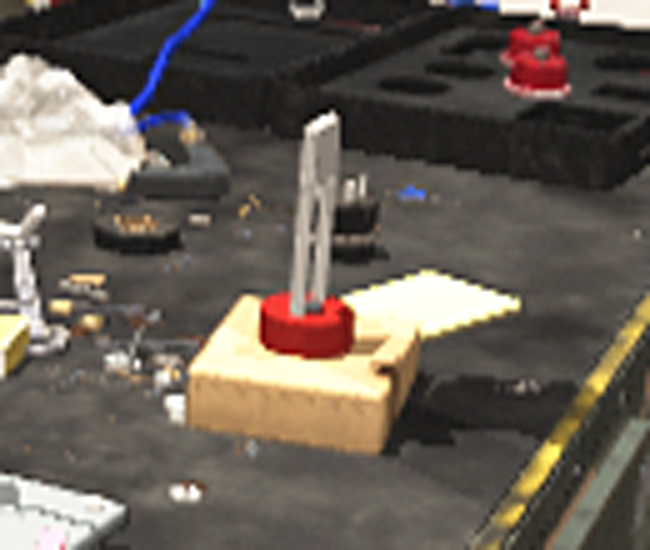

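The weight stands upright in the middle of the block (slug at (307,325)), and the gripper is clear of it.

```bash
python3 -c "
from bench import r
print(r.hand_in())"
```

```text
the job is handed in; nothing more can be done
None
```

The red counterweight hung still on the hook, let go, for about five seconds; it now stands upright and released near the centre of the wooden block, and the job is handed in (no verdict was returned).

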